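# Load the cheese grater and pack its chute

## Robot

A 7-joint arm with a two-finger parallel gripper is mounted at the origin on the work surface. World frame = base frame: x ahead of the robot, y to its left, z up, the work surface at z = 0. Lengths are in m, angles in rad, forces in N, time in s.
With the tool pointing down it reaches from about 0.35 to 0.9 m from the base axis. Payload 19.9 kg.
Tool frame: the origin (TCP) lies between the finger pads; the fingertips stand 19 mm ahead of it and the grasp point (between the pads) is the TCP; z points along the fingers, y is the line along which they close (so a half turn about z gives the same grasp; the last joint's range is limited). The gripper opens to 94 mm and grips with 3 to 60 N. Pads are 16 mm wide; open, the fingers measure 119 mm over their backs; the gripper's body (75 mm by 177 mm) begins 78 mm behind the grasp point.
Start: joints at [-1.149, 0.417, -0.01, 1.614, 0.005, 1.111, -0.053], TCP at [0.28, 0.559, 0.224] pointing down, gripper open.
Joint ranges: [-2.81, 2.81], [-0.39, 2.02], [-1.27, 1.25], [0.06, 2.57], [-1.19, 4.33], [0.19, 2], [-2.82, 2.82]. Speed limits (rad/s): [1.89, 1.89, 2.39, 2.39, 3.01, 3.01, 3.01].

## Interface

Orientations are given as a 3x3 rotation matrix whose columns are the frame's x, y, z axes.
In Python, from rig import robot gives the robot as it stands. Calls block until the motion is done:
- robot.move_ptp(position, orientation): joint-space move of the TCP to a pose.
- robot.move_linear(position, velocity=0.15, frame=None, threshold=None): straight line of the TCP; frame=None keeps the orientation; velocity is the mean speed in m/s. With threshold (N) it stops when the force on the tool has changed by that much, and returns True; else False.
- robot.goto_joints(angles): joint-space move.
- robot.gripper_to(opening): finger opening in m; the grip force is fixed at half the most; returns when the fingers have stopped.
- robot.pause(seconds).
- robot.ik(position, orientation): joint angles nearest the present ones, or None.
- robot.get_state(): the state.
- robot.grab_frame(name): name is "side" or "top" or "wrist"; returns the picture (480x640x3 uint8, red, green, blue); there is no depth.
- robot.camera_info(name): a dict with "fx", "fy", "cx", "cy" (pixels), "rvec" (rotation vector, rad) and "tvec" (3), from world to camera coordinates, as OpenCV has them. Camera axes: x right, y down, z forward; pixel columns grow to the right and rows downward; lengths in m; the calibration is good to about 2 mm. The wrist camera is an equidistant fisheye: a pixel r from the principal point sees the ray r / f radians off the axis. A picture is of the moment at which its call begins: read the wrist's pose just before it. camera_info takes no time and is no camera call; for the wrist camera it gives the pose at the moment of the call.
A pose or a line that the arm cannot do raises robot.PlanningError and nothing moves.
- robot.sign_off(): hands the job in; it is judged then, once.
The state is a dict: "time": time; "qpos": joint angles; "joint_vel": joint speeds; "effort": joint torques, N m; "ee_pos": TCP position; "tool_rot": TCP orientation; "force": force on the tool from outside, world axes, zero at the start; "moment": the same for the moment, N m; "opening": finger opening in m; "grasp_force": force on a finger pad.
Only numpy, scipy, OpenCV 4.12 (cv2) and the standard library are available. Lean on these libraries where they do the work, as an engineer would, in place of code of your own. Each camera call takes 0.05 s, during which the arm holds its last target. There are 200 camera calls.

## Task

Load the electric grater for the next pizzas: stand the two slim batons of hard cheese on end in its feed chute, one on top of the other, and with the pusher press the stack down past the sprung cheek, firmly, until the lower baton sits hard down on the drum. Leave the pusher standing upright in the chute on top of the cheese; keep the gripper's fingers out of the chute, and leave the thick offcut and everything else on the worktop where it is.

Things in the scene. Friction and masses are not known exactly. Their poses are not given: they have to be found in the camera images.
- baton_a: One of two alike slim batons of hard cheese (pale yellow, dark rind on one side face): a square bar 44 x 44 mm and 60 mm tall, about 0.13 kg, standing on end on the wooden board. Origin at its centre, 30 mm above its foot; z along its 60 mm length, x and y square to its side faces. Either baton may go in first.
- baton_b: The other baton, the same as baton_a.
- pusher: White plastic pusher standing upright on its foot on the worktop: a square plunger 42 x 42 mm, 120 mm tall, about 0.12 kg. Origin at the centre of its foot, z up, x and y square to its side faces. Best gripped from above near its top, since fingers and gripper need room over the batons and the chute's rim.
- grater: Electric drum grater, fixed. Origin on the worktop on the axis of its upright feed chute, z up. White motor housing (130 x 130 mm, 165 mm high) at x 45 to 175 mm; the drum's open end and a catch dish 15 mm high reach out to x = -152 mm; base 130 mm wide. The chute is a clear rectangular tube round the origin, 58 x 62 mm outside, 245 mm high with its flared rim.
- chute_mouth (a point): Centre of the top of the chute's straight bore, 235 mm above the worktop; axes as the grater's. The bore is 50 mm along x, 54 mm along y. Above it the rim flares out to about 66 x 70 mm inside within 10 mm; the rim's top is 245 mm above the worktop and the fingertips must stay above it.
- chute_floor (a point): Centre of the chute's bottom, the crown of the drum, level enough to stand on; 85 mm above the worktop, 150 mm below chute_mouth; axes as the grater's. Two batons fully down fill 120 of the 150 mm; the lower one then stands about 5 mm off the chute's axis towards -y.
- cheek (a joint): Sprung steel cheek hinged on the chute's +y wall near the top; 0 = leaning in, 0.12 rad = flat on the wall. It narrows the bore from 54 mm (top) to 38 mm along y just above the drum. A baton let go in the mouth slides in and sticks some 45 mm above the drum, the next one rests on it, its top near the mouth. Forcing them down takes 6 to 13 N on the pusher; they stay where pushed to.
- board: Wooden board 240 x 200 x 18 mm lying on the worktop, fixed; origin at the centre of its underside, its top 18 mm above the worktop. The batons and the offcut stand on it.
- offcut: Bystander: a thick offcut of the same cheese, 60 x 72 mm and 50 mm tall, too wide for the chute, standing on the board. Origin at its centre.
- cruet: Bystander: steel oil cruet, a cone 158 mm tall, foot radius 43 mm, neck radius 15 mm, lip radius 23 mm, wire handle reaching 55 mm out on its +y side. Origin under its centre.
- spice_jar: Bystander: glass spice jar with a black cap, radius 24 mm, 110 mm tall. Origin under its centre.
- rolling_pin: Bystander: wooden rolling pin lying along its x, 340 mm long, 52 mm thick. Origin under its middle, on the worktop.
- bowl: Bystander: open steel bowl, radius 85 mm, 60 mm high. Origin under its centre.
- sauce_can: Bystander: can, radius 37 mm, 110 mm tall. Origin under its centre.
- cheese_knife: Bystander: short cheese knife lying along its x, 160 mm long, 18 mm thick. Origin near its middle, on the worktop.
Mind the look-alikes: they are no part of the job. What is shaped like the baton_a but purple is not meant. What is shaped like the baton_b but grey is not meant.

How it is judged:
By the outcome, as a careful person would: the job done as asked, in the order asked, and still so for the second after the job is handed in, with the robot touching nothing.
It also fails if it takes over 64 s, if anything falls off the work surface, if the arm or the gripper's body presses on something with over 40 N, if the wrist force passes 120 N, or if a joint passes its speed limit or range.

## Working session

There is one attempt and no reset: what is moved stays moved. The work goes in short steps, each a Python script; the robot and the scene stay as the last script left them, time stands still between calls to the robot, and variables do not carry over. Pictures are saved under pics/ and viewed, at most 13 in all, crops included, and the job is handed in when it is done.

```bash
mkdir -p pics; ls; python3 - <<'E'
from rig import robot
import cv2
for n in("top","side"):
    cv2.imwrite(f"pics/{n}0.png",robot.grab_frame(n)[:,:,::-1]); print(n,robot.camera_info(n))
print(robot.get_state())
E
```

```text
pics
top {'fx': 531.9802466976516, 'fy': 531.9802466976516, 'cx': 317.7611434862915, 'cy': 239.20093318493883, 'rvec': array([ 2.17356307, -2.16125157,  0.13441397]), 'tvec': array([-0.01666304,  0.53821398,  1.75436496])}
side {'fx': 493.75192356727223, 'fy': 493.75192356727223, 'cx': 320.68057598167326, 'cy': 245.57088112410472, 'rvec': array([ 2.30467244, -0.05027435,  0.04441137]), 'tvec': array([-0.55835617,  0.13072897,  1.2710559 ])}
{'time': 0.1, 'qpos': array([-1.14850239,  0.41794022, -0.01031947,  1.61407838,  0.00471787,
        1.11069711, -0.05302685]), 'joint_vel': array([ 0.00210121,  0.00037702,  0.0005479 , -0.00127472,  0.00080689,
       -0.00168665, -0.0005803 ]), 'effort': array([ 2.37208013e-03, -8.52570391e+01,  6.39752336e-01, -4.26688921e+01,
       -4.90064314e-02,  1.63555413e-02, -1.75046341e-05]), 'ee_pos': array([0.279458  , 0.55870254, 0.22388653]), 'tool_rot': array([[-8.94363550e-01,  4.47340671e-01, -4.05307989e-04],
       [ 4.47340845e-01,  8.94362971e-01, -1.02213445e-03],
       [-9.47498547e-05, -1.09547062e-03, -9.99999395e-01]]), 'force': array([-0.57063298,  0.08646348,  0.23781909]), 'moment': array([ 0.01286324,  0.0153917 , -0.02604626]), 'grasp_force': 0.0, 'opening': 0.09373378250468178}
```

View pics/top0.png

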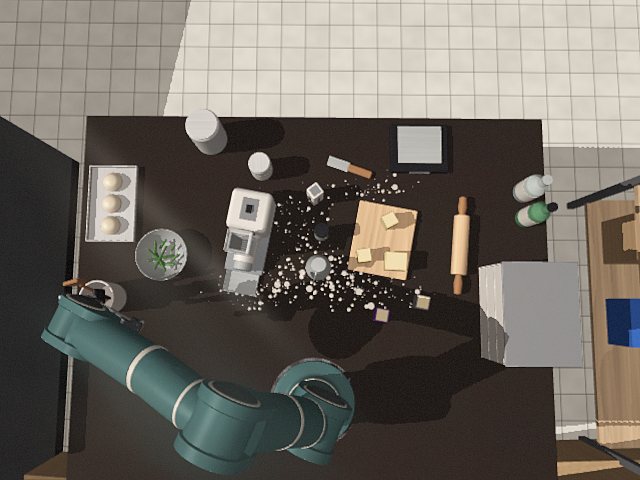

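View pics/side0.png

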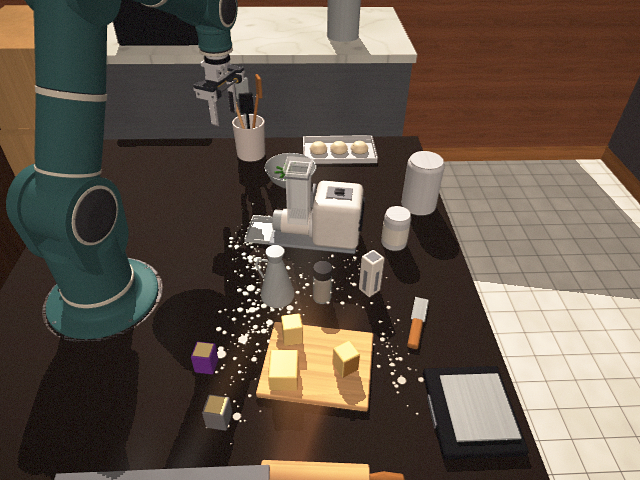

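The top view shows batons at about (390,220) and (364,256), the offcut at (396,261), the pusher at (315,192), the chute at (238,242), the cruet at (318,266) and the spice jar at (321,231). The side view agrees: batons (346,358) and (292,330), pusher (371,273), chute (299,165). Next I'll enlarge the top-view crops.

```bash
cat > h.py <<'E'
import numpy as np,cv2
from rig import robot
def cam(n):
    c=robot.camera_info(n);R=cv2.Rodrigues(np.array(c['rvec']))[0]
    return c,R,np.array(c['tvec'])
def ray(n,uv):
    c,R,t=cam(n);d=R.T@np.array([(uv[0]-c['cx'])/c['fx'],(uv[1]-c['cy'])/c['fy'],1]);return -R.T@t,d
def at(n,uv,z):
    o,d=ray(n,uv);return (o+d*(z-o[2])/d[2])[:2]
def proj(n,p):
    c,R,t=cam(n);q=R@np.array(p)+t;return q[:2]/q[2]*c['fx']+[c['cx'],c['cy']]
def down(yaw):  # tool y axis at angle yaw in world, z down
    y=np.array([np.cos(yaw),np.sin(yaw),0]);z=np.array([0,0,-1.]);return np.column_stack([np.cross(y,z),y,z])
E
python3 - <<'E'
from h import *
t=cv2.imread('pics/top0.png');s=cv2.imread('pics/side0.png')
a=cv2.resize(t[170:310,215:425],None,fx=3.8,fy=3.8,interpolation=cv2.INTER_CUBIC);cv2.imwrite('pics/topc.png',a)
b=cv2.resize(s[150:410,240:400],None,fx=2.3,fy=2.3,interpolation=cv2.INTER_CUBIC);cv2.imwrite('pics/sidec.png',b)
for n,uv,z in [('batonfar',(390,220),.078),('batonnear',(364,256),.078),('pusher',(315,189),.12),('chute',(238,240),.245),('cruet',(318,262),.158),('jar',(321,230),.11)]: print(n,at('top',uv,z))
E
```

```text
batonfar [ 0.59785708 -0.25009566]
batonnear [ 0.47876141 -0.16405228]
pusher [ 0.69080137 -0.00301519]
chute [0.50994226 0.22338203]
cruet [ 0.45261426 -0.01347313]
jar [ 0.55904614 -0.02308927]
```

View pics/topc.png

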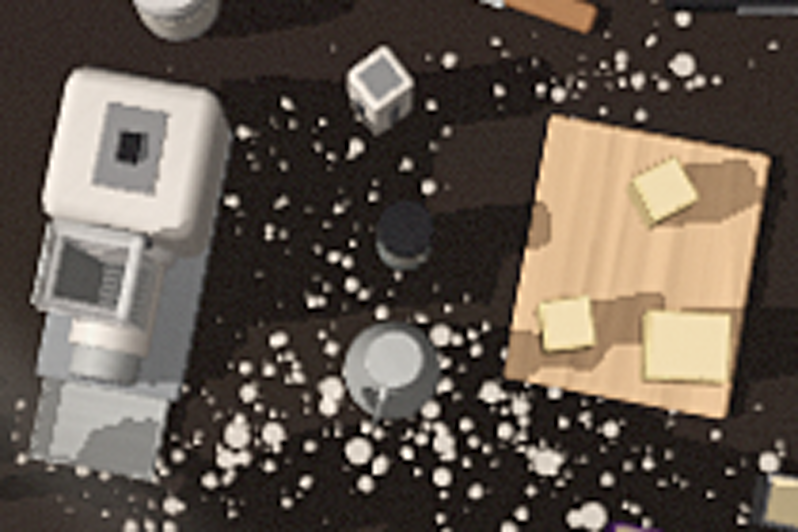

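View pics/sidec.png

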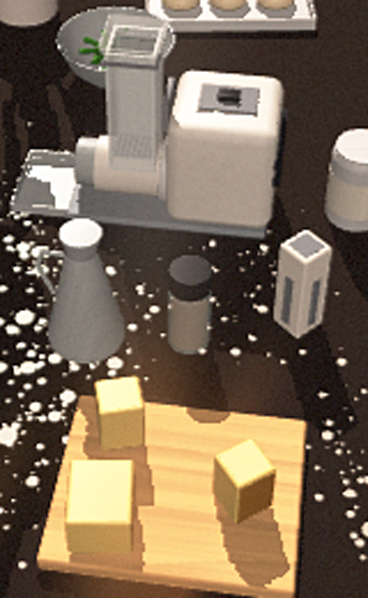

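Crop scale is 3.8. The chute rim spans about (35–150, 222–322). Its long axis is tilted roughly 9° in the image. The baton tops, (663,191) and (567,323), are clear, and so is the pusher's top at (382,75). At 3.3 mm per pixel the top view is coarse, so I'll check with the wrist camera from above the chute and the board, on the way to the first baton.

```bash
python3 - <<'E'
from h import *
import pickle
D={}
for k,(p,yaw) in {'ch':((.46,.17,.43),1.45),'pu':((.6,-.02,.36),1.45),'bo':((.5,-.18,.34),1.45)}.items():
    try: robot.move_ptp(p,down(yaw))
    except robot.PlanningError as e: print(k,e); continue
    robot.pause(.2)
    c=robot.camera_info('wrist');im=robot.grab_frame('wrist');D[k]=(c,im);s=robot.get_state()
    R=cv2.Rodrigues(np.array(c['rvec']))[0]
    print(k,s['time'],s['ee_pos'],'cam',-R.T@c['tvec'],'axis',R[2],c['fx'],c['cx'],c['cy'],s['qpos'][6])
pickle.dump(D,open('w.pkl','wb'))
ims=[cv2.resize(v[1][:,:,::-1],(400,300),interpolation=cv2.INTER_AREA) for v in D.values()]
while len(ims)<4: ims.append(ims[0]*0)
cv2.imwrite('pics/w.png',np.vstack([np.hstack(ims[:2]),np.hstack(ims[2:4])]))
E
```

```text
ch 2.0833 [0.45993611 0.17041221 0.42973779] cam [0.39157237 0.17880864 0.58991576] axis [ 0.24344252 -0.03101515 -0.96941931] 371.64829954431775 317.2804145495779 245.713937073374 1.041809998963012
pu 3.3 [ 0.59989665 -0.01895332  0.36050046] cam [ 0.53133102 -0.01064718  0.52077458] axis [ 0.24481429 -0.02981395 -0.9691115 ] 371.64829954431775 317.2804145495779 245.713937073374 1.5367135059611357
bo 4.3333 [ 0.50051866 -0.17924507  0.33987131] cam [ 0.43224493 -0.17090347  0.50013303] axis [ 0.24378015 -0.0305621  -0.96934885] 371.64829954431775 317.2804145495779 245.713937073374 1.8223646277656873
```

View pics/w.png

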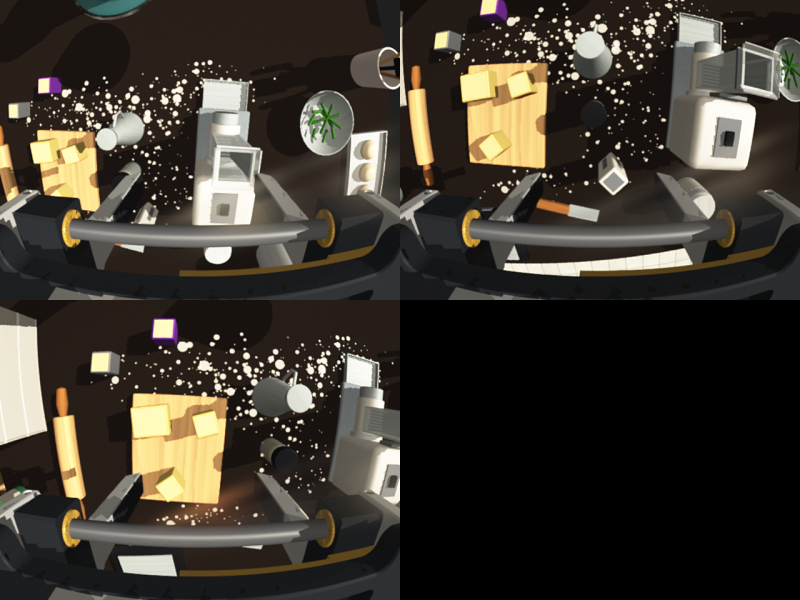

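The wrist views cover everything: the chute rim at raw (470,320) in view 1, the pusher top at raw (428,366) in view 2, and the batons at raw (340,373) and (412,248) in view 3. I'll enlarge those spots to read off the corners.

```bash
python3 - <<'E'
from h import *
import pickle
D=pickle.load(open('w.pkl','rb'))
o=[]
for k,x,y in [('ch',405,270),('pu',380,300),('bo',290,325),('bo',360,195)]:
    o.append(cv2.resize(D[k][1][y:y+75,x:x+100,::-1],(400,300),interpolation=cv2.INTER_CUBIC))
o[0]=cv2.resize(D['ch'][1][275:375,405:538,::-1],(400,300),interpolation=cv2.INTER_CUBIC)
o[1]=cv2.resize(D['pu'][1][300:400,380:513,::-1],(400,300),interpolation=cv2.INTER_CUBIC)
cv2.imwrite('pics/w2.png',np.vstack([np.hstack(o[:2]),np.hstack(o[2:])]))
E
```

```text
(no output)
```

View pics/w2.png

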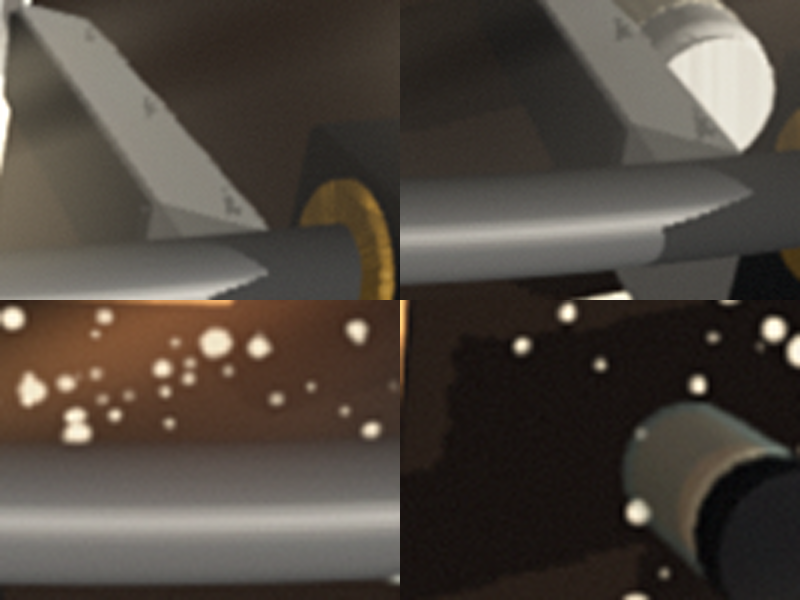

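I used the wrong scale (the factor is 1.6), so these crops show the fingers and the jar instead. Corrected centres are chute (378,261), pusher (341,278), and batons (272,296) and (330,200).

```bash
python3 - <<'E'
from h import *
import pickle
D=pickle.load(open('w.pkl','rb'))
o=[]
for k,x,y in [('ch',318,216),('pu',281,236),('bo',212,251),('bo',270,155)]:
    o.append(cv2.resize(D[k][1][y:y+90,x:x+120,::-1],(400,300),interpolation=cv2.INTER_CUBIC))
cv2.imwrite('pics/w3.png',np.vstack([np.hstack(o[:2]),np.hstack(o[2:])]))
E
```

```text
(no output)
```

View pics/w3.png

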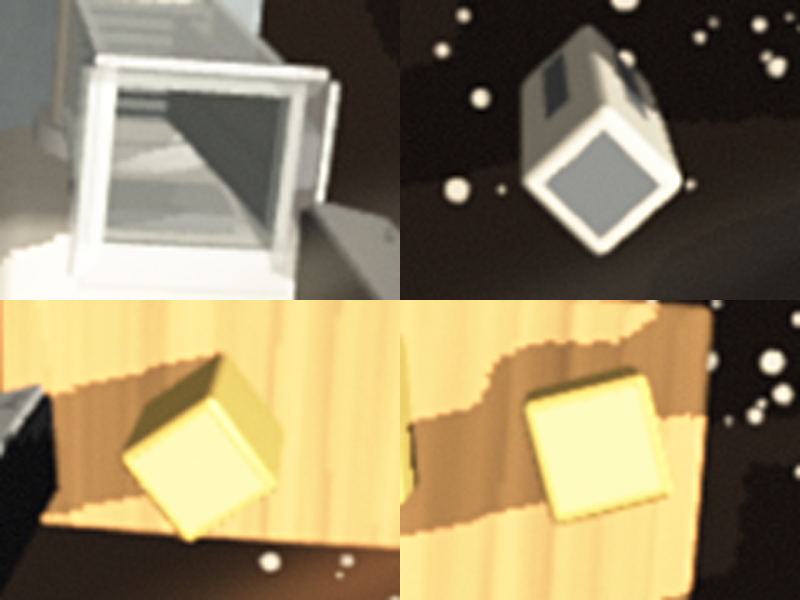

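The crops are 3.333× with raw offsets as in the code. The pusher top and both baton tops are sharp quads. On the chute, the back rim edge runs (95,57)–(328,74) and the bore outline is about (117,90),(303,95),(270,250),(105,240). I'll cast rays and check the sizes.

```bash
cat >> h.py <<'E'
def wat(c,uv,z):
    R=cv2.Rodrigues(np.array(c['rvec']))[0];q=(np.array(uv,float)-[c['cx'],c['cy']])/c['fx'];r=np.hypot(*q)
    d=R.T@np.array([*(q/r*np.sin(r)),np.cos(r)]);o=-R.T@np.array(c['tvec']);return (o+d*(z-o[2])/d[2])[:2]
E
python3 - <<'E'
from h import *
import pickle
np.set_printoptions(precision=4,suppress=True)
D=pickle.load(open('w.pkl','rb'))
Q={'pusher':('pu',281,236,.12,[(125,182),(205,105),(281,180),(200,253)]),
'far':('bo',212,251,.078,[(122,157),(212,97),(275,186),(190,240)]),
'near':('bo',270,155,.078,[(127,103),(243,73),(268,193),(158,222)]),
'rim':('ch',318,216,.245,[(92,57),(330,73),(297,298),(72,280)]),
'bore235':('ch',318,216,.235,[(117,90),(303,95),(272,250),(105,240)])}
for n,(k,x,y,z,P) in Q.items():
    W=np.array([wat(D[k][0],(x+u/3.3333,y+v/3.3333),z) for u,v in P]);E=np.roll(W,-1,0)-W
    print(n,'c',W.mean(0),'L',np.hypot(*E.T)*1e3,'ang90',np.degrees(np.arctan2(E[:,1],E[:,0]))%90)
c=D['ch'][0]
# same corners in the top camera
for n,P in {'pusher':[(346,85),(383,46),(413,82),(378,116)],'far':[(630,186),(678,156),(697,192),(648,226)],'near':[(539,304),(587,296),(594,345),(545,352)],'rim':[(50,223),(150,238),(133,322),(33,305)]}.items():
    z={'pusher':.12,'rim':.245}.get(n,.078)
    W=np.array([at('top',(215+u/3.8,170+v/3.8),z) for u,v in P]);E=np.roll(W,-1,0)-W
    print('top',n,W.mean(0),np.hypot(*E.T)*1e3,np.degrees(np.arctan2(E[:,1],E[:,0]))%90)
# grater yaw from base/housing lines in top image
for P,z in [([(212,212),(180,395)],.01),([(176,400),(158,480)],.015)]:
    a,b=[at('top',(215+u/3.8,170+v/3.8),z) for u,v in P]; print('yaw',np.degrees(np.arctan2(*(a-b)[::-1])))
# raw projections into top/side of chute wrist estimate
E
```

```text
pusher c [ 0.6887 -0.0012] L [38.9928 38.6592 39.1098 38.0167] ang90 [38.9351 37.6538 37.9896 37.4638]
far c [ 0.6032 -0.2487] L [42.2196 41.4665 40.0554 41.5063] ang90 [27.8309 25.4859 27.9338 28.4764]
near c [ 0.486  -0.1635] L [40.805  42.4457 39.3808 42.6759] ang90 [7.8327 5.4795 8.2179 7.4061]
rim c [0.51   0.2241] L [70.4788 71.3194 70.3001 68.6812] ang90 [79.3697 79.0397 77.2198 79.2175]
bore235 c [0.5102 0.2257] L [56.715  50.2212 52.7789 47.3767] ang90 [81.524  75.6065 78.7096 80.0993]
top pusher [ 0.6822 -0.0031] [46.0333 40.1213 41.6765 37.9856] [47.4121 39.6352 44.9633 45.8521]
top far [ 0.5979 -0.2486] [49.5534 35.2877 52.1304 37.9727] [32.3905 27.1424 35.0239 23.6815]
top near [ 0.481  -0.1641] [41.8923 42.5176 42.4847 41.5287] [9.8263 7.7724 8.4575 6.922 ]
top rim [0.5054 0.2201] [78.6128 66.5802 78.51   65.0685] [81.7748 79.6998 80.6739 79.755 ]
yaw -8.966891306657539
yaw -11.731138162747198
```

The sizes come out right. Wrist and top views disagree by about 5 mm in x, so I'll use the side camera (x runs across its image) to decide.

```bash
python3 - <<'E'
from h import *
np.set_printoptions(precision=4,suppress=True)
for n,z,P in [('pusher',.12,[(280,246),(305,231),(330,243),(304,259)]),('far',.078,[(214,459),(247,441),(274,465),(241,488)]),('near',.078,[(95,382),(135,378),(143,411),(103,420)])]:
    W=np.array([at('side',(240+(u+.5)/2.3-.5,150+(v+.5)/2.3-.5),z) for u,v in P]);E=np.roll(W,-1,0)-W
    print(n,W.mean(0),np.hypot(*E.T)*1e3)
s=cv2.imread('pics/side0.png')[145:205,270:330];cv2.imwrite('pics/rim.png',cv2.resize(s,None,fx=9,fy=9,interpolation=cv2.INTER_CUBIC))
E
```

```text
pusher [0.6853 0.0006] [37.737  31.6971 39.3448 31.3258]
far [ 0.5994 -0.25  ] [38.1959 36.4354 40.9402 40.0712]
near [ 0.4831 -0.1675] [40.0798 42.4661 39.983  48.3626]
```

View pics/rim.png

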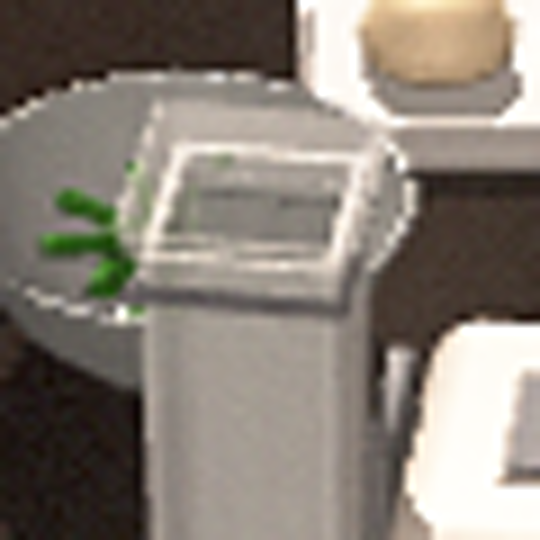

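All three cameras agree with averages: near (0.4835,-0.1645), far (0.6005,-0.249), pusher (0.686,-0.001), chute (0.508,0.223), grater yaw about -10.5°. I'll take the near baton now, closing along y so that any shared x bias cancels, and check above the mouth.

```bash
cat >> h.py <<'E'
r=np.radians
CH=np.array([.508,.223]); GY=r(-10.5); ex=np.array([np.cos(GY),np.sin(GY)]); ey=np.array([-ex[1],ex[0]])
def say(t):
    s=robot.get_state();print(t,round(s['time'],2),s['ee_pos'].round(4),'F',s['force'].round(1),'open',round(s['opening'],4),'g',round(s['grasp_force'],1))
def pick(xy,yaw,z,up=.335,op=.068,v=.12):
    robot.move_ptp([*xy,.30 if z>.09 else .2],down(yaw)); robot.gripper_to(op)
    robot.move_linear([*xy,z],velocity=v); robot.gripper_to(.02); say('grip')
    robot.move_linear([*xy,up],velocity=.25); say('lift')
E
python3 - <<'E'
from h import *
pick((.4835,-.1645),r(97.5),.018+.054)
p=CH-.0015*ey
robot.move_ptp([*p,.335],down(GY+np.pi/2)); robot.pause(.2); say('over')
robot.move_linear([*p,.305],velocity=.1); robot.pause(.2); say('low')
c=robot.camera_info('wrist');w=robot.grab_frame('wrist');s=robot.grab_frame('side');t=robot.grab_frame('top')
o=[cv2.resize(x[:,:,::-1],(400,300),interpolation=cv2.INTER_CUBIC) for x in (w[200:350,260:460],s[110:230,220:380],t[180:300,170:330])]
cv2.imwrite('pics/over.png',np.vstack([np.hstack(o[:2]),np.hstack([o[2],o[2]*0])]))
E
```

```text
grip 7.28 [ 0.4836 -0.1645  0.0722] F [-0.8  1.3  4.6] open 0.044 g 30.0
lift 8.47 [ 0.483  -0.1644  0.3338] F [-1.  -0.1 -1.4] open 0.0437 g 30.0
over 10.12 [0.508  0.2207 0.335 ] F [ 1.2 -0.2 -0.8] open 0.0437 g 30.0
low 10.77 [0.5079 0.2216 0.3056] F [ 0.5  0.2 -0.4] open 0.0437 g 30.0
```

View pics/over.png

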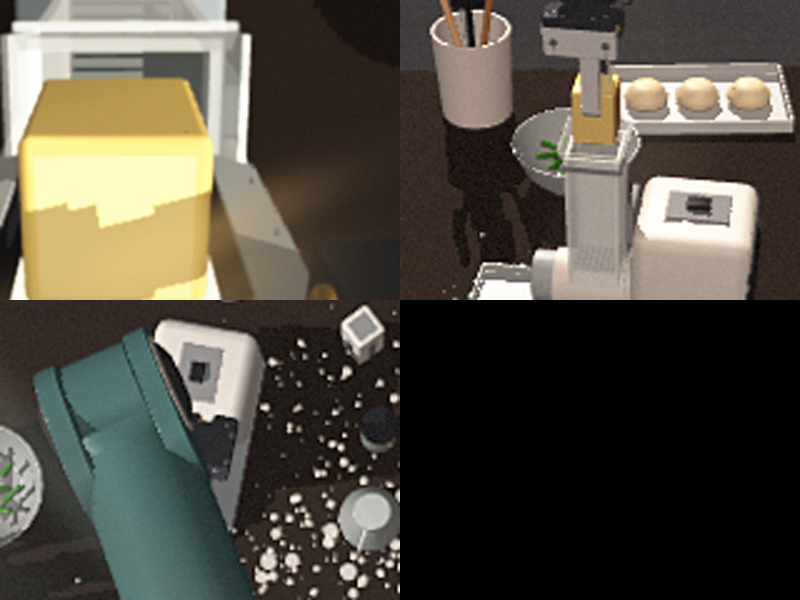

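The baton hangs centred over the rim: in the side crop it spans x 575–620 within the rim's 562–638, and the wrist view agrees. Lowering it now.

```bash
python3 - <<'E'
from h import *
p=CH-.0015*ey
print(robot.move_linear([*p,.268],velocity=.06,threshold=8)); say('in')
E
```

```text
False
in 11.68 [0.5079 0.2216 0.2682] F [-0.3 -0.2 -1.3] open 0.0435 g 30.0
```

Inserted with no contact. I'll release it and bring the second baton.

```bash
python3 - <<'E'
from h import *
p=CH-.0015*ey
robot.gripper_to(.068); robot.move_linear([*p,.335],velocity=.25)
s=robot.grab_frame('side')
pick((.6005,-.249),r(117.5),.018+.054)
robot.move_ptp([*p,.335],down(GY+np.pi/2)); robot.pause(.2)
robot.move_linear([*p,.305],velocity=.1); robot.pause(.2); say('low')
s2=robot.grab_frame('side');w=robot.grab_frame('wrist')
o=[cv2.resize(x[:,:,::-1],(400,300),interpolation=cv2.INTER_CUBIC) for x in (s[110:230,220:380],s2[110:230,220:380],w[200:350,260:460])]
cv2.imwrite('pics/second.png',np.vstack([np.hstack(o[:2]),np.hstack([o[2],o[2]*0])]))
E
```

```text
grip 16.48 [ 0.6006 -0.249   0.0722] F [-1.9  1.   3.7] open 0.0442 g 30.0
lift 17.68 [ 0.6001 -0.2488  0.3336] F [-0.1 -0.2 -1.6] open 0.0438 g 30.0
low 20.27 [0.508  0.2216 0.3056] F [ 0.  -0.6 -1.6] open 0.0437 g 30.0
```

View pics/second.png

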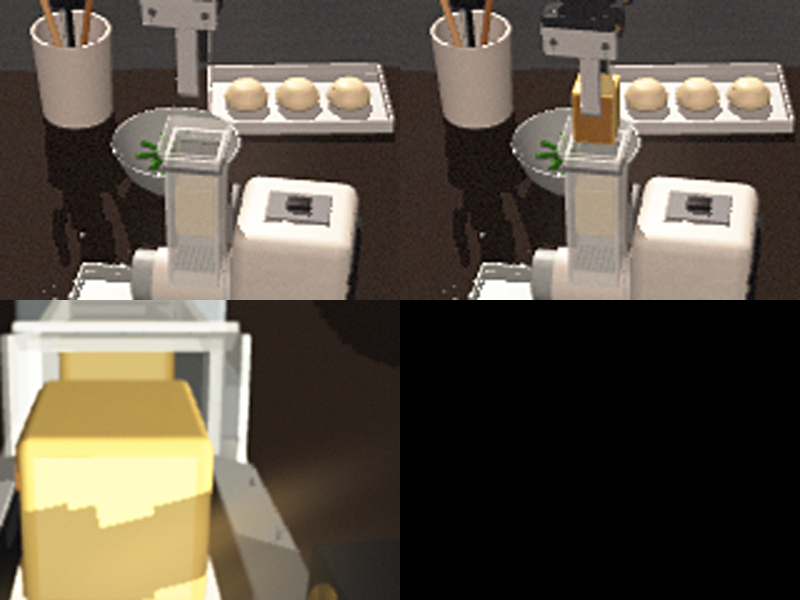

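The first baton stands square and stuck as expected, seen through the clear wall at about (195,205). The second hangs centred. I'll insert it, then fetch the pusher.

```bash
python3 - <<'E'
from h import *
p=CH-.0015*ey
hit=robot.move_linear([*p,.268],velocity=.06,threshold=8); say(hit)
if not hit:
    robot.gripper_to(.068); robot.move_linear([*p,.345],velocity=.25)
    s=robot.grab_frame('side')
    pick((.686,-.001),r(38),.100,up=.39)
    robot.move_ptp([*p,.39],down(GY+np.pi/2)); robot.pause(.2); say('over')
    s2=robot.grab_frame('side');w=robot.grab_frame('wrist')
    o=[cv2.resize(x[:,:,::-1],(400,300),interpolation=cv2.INTER_CUBIC) for x in (s[110:230,220:380],s2[90:210,220:380],w[200:350,260:460])]
    cv2.imwrite('pics/push.png',np.vstack([np.hstack(o[:2]),np.hstack([o[2],o[2]*0])]))
E
```

```text
False 21.14 [0.5079 0.2216 0.2682] F [ 0.3  0.2 -1.8] open 0.0438 g 30.0
grip 25.9 [ 0.6861 -0.001   0.1001] F [-0.4  0.8  0.4] open 0.0418 g 29.9
lift 27.21 [ 0.6856 -0.0009  0.3887] F [ 0.6 -0.1 -1.5] open 0.0418 g 29.9
over 28.51 [0.5085 0.2206 0.3898] F [-0.2  0.9 -0.4] open 0.0421 g 29.9
```

View pics/push.png

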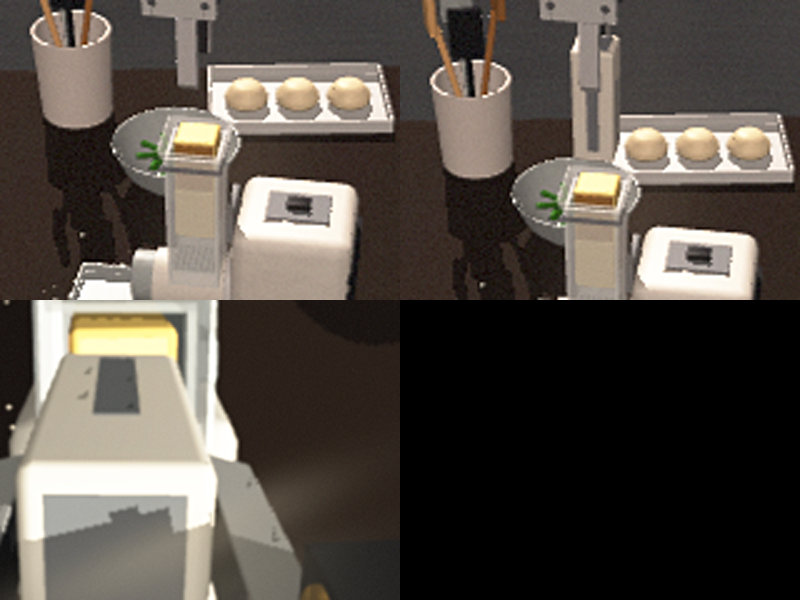

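The upper baton's top stands at the rim and the pusher hangs centred above it. Pressing down now, with force logged.

```bash
python3 - <<'E'
from h import *
p=CH-.0015*ey
for z,v in [(.352,.08),(.335,.03),(.320,.03),(.310,.03),(.295,.02)]:
    hit=robot.move_linear([*p,z],velocity=v,threshold=28); say(hit)
    if hit: break
s=robot.grab_frame('side'); w=robot.grab_frame('wrist')
o=[cv2.resize(x[:,:,::-1],(400,300),interpolation=cv2.INTER_CUBIC) for x in (s[110:230,220:380],w[200:350,260:460])]
cv2.imwrite('pics/pressed.png',np.hstack(o))
E
```

```text
False 29.23 [0.5078 0.2216 0.3522] F [ 0.  -0.4 -1.5] open 0.0419 g 30.0
False 29.95 [0.5078 0.2214 0.335 ] F [ 0.2 -1.3  1.3] open 0.042 g 30.0
False 30.6 [0.5076 0.2216 0.3199] F [ 0.1 -0.9 -0.9] open 0.0422 g 30.0
False 31.08 [0.5076 0.2216 0.3098] F [-0.9 -0.5 -0.6] open 0.0417 g 30.0
True 31.53 [0.5086 0.2208 0.3045] F [-0.6 -0.3  6.2] open 0.0417 g 29.9
```

View pics/pressed.png

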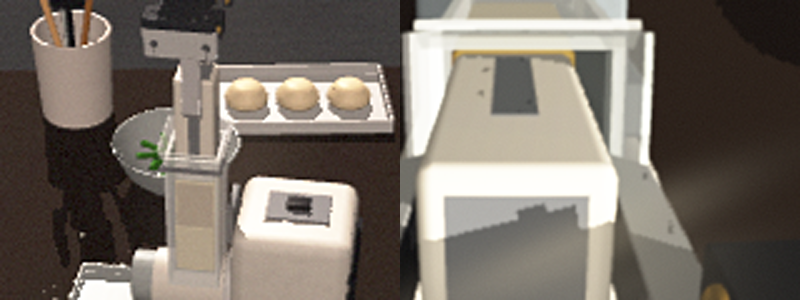

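The press met a hard stop at TCP z 0.3045; fully down would be 0.305. The seam between the batons shows at crop (195,226). I'll press once more, more firmly, and check the seam height and that the pusher didn't slip.

```bash
python3 - <<'E'
from h import *
p=CH-.0015*ey
hit=robot.move_linear([*p,.290],velocity=.02,threshold=35); say(hit)
f=CH-.027*ey
for z in (.085,.145,.205,.325): print(z,(proj('side',[*f,z])-[220,110])*2.5, (proj('side',[*(CH-.021*ey),z])-[220,110])*2.5)
E
```

```text
True 31.96 [0.5096 0.2204 0.3041] F [ 0.6 -0.9  7.3] open 0.0422 g 29.9
0.085 [194.09435498 271.98500743] [194.98271665 268.66430487]
0.145 [193.2524227  229.07043385] [194.17002966 225.79155369]
0.205 [192.35857533 183.5096679 ] [193.30740036 180.28412997]
0.325 [190.39466598  83.40620922] [191.41269437  80.33020068]
```

The predicted seam for fully seated is 226–229 and for the foot 269–272; I measured 226 and 272, so the stack is hard down. I'll release, retreat and check.

```bash
python3 - <<'E'
from h import *
robot.gripper_to(.066); say('open')
q=robot.get_state()['ee_pos']
robot.move_linear([*q[:2],.46],velocity=.15); robot.move_ptp([.40,.02,.46],down(GY+np.pi/2)); robot.pause(.5); say('away')
s=robot.grab_frame('side');t=robot.grab_frame('top')
cv2.imwrite('pics/end.png',np.hstack([cv2.resize(x[:,:,::-1],(400,300),interpolation=cv2.INTER_CUBIC) for x in (s[110:230,220:380],t[150:330,200:440])]))
E
```

```text
open 32.53 [0.5094 0.2206 0.3038] F [0.1 0.2 0.1] open 0.0664 g 0.0
away 35.13 [0.4001 0.0201 0.46  ] F [-0.4 -0.7  0.1] open 0.066 g 0.0
```

View pics/end.png

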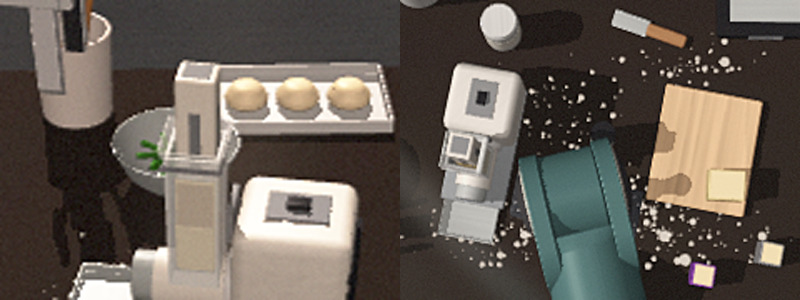

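The pusher stands upright in the chute (side crop 175–220, top at 62), with both batons below it. The offcut is still on the board, and the gripper is clear.

```bash
python3 -c "
from rig import robot
print(robot.sign_off())"
```

```text
the job is handed in; nothing more can be done
None
```

Job handed in at about 35 s of the 64 s limit: both batons are stacked in the chute, the lower one pressed hard down on the drum, and the pusher is standing upright on top with the gripper clear.

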